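# Slide the baking sheet onto the right rails of the tray stand

### The job

Pick up the baking sheet by its upright grip and slide it, grip end last, into the open mouth of the tray stand, on the lowest pair of rails that passes clear above whatever is standing under the rails. Slide it in until you feel it meet the back plate, keep it lightly pressed there for about a second without pushing hard, then let go so that it lies flat on both rails against the plate. Leave everything else where it stands.

Things in the scene. Friction and masses are not known exactly. Their poses are not given: they have to be found in the camera images.
- sheet: Flat aluminium baking sheet, 150 mm long (its x), 180 mm wide (its y), 4 mm thick, 0.2 to 0.33 kg, with a rim 10 mm high along both sides and the +x edge. Origin: centre of its underside; +x points to its nose, the edge that goes in first; z up. At its -x end stands a black grip block, 12 mm thick (along x), 80 mm wide, top 40 mm above the underside.
- grip (a point): Point in the grip block of the baking sheet, 69 mm behind the sheet's origin and 26 mm above its underside; axes as the sheet's.
- nose (a point): Middle of the sheet's nose edge, 75 mm ahead of the sheet's origin, 2 mm above the underside.
- stand: Fixed steel tray stand, 214 mm high, open at the mouth and below, no floor. Origin: on the table at its middle; +x points from the mouth into the stand (the way of sliding), z up. Three pairs of level rails, tops 50, 100 and 150 mm above the table, run from x = -100 mm (mouth) to +80 mm: 27 mm wide, 4 mm thick ledges, 140 mm free between the two of a pair.
- rail_low (a point): Mouth of the lowest rail pair: midway between its two rails, at the height of their tops, 100 mm before the stand's origin; axes as the stand's. Side guides on every pair rise 14 mm above the rails and leave 3 mm on either side of the sheet; they flare outwards over the first 20 mm. A bar over each side prevents loading from above.
- rail_mid (a point): The same point of the middle pair. On every level the way ends at one upright back plate (110 mm wide, 43 to 187 mm above the table, hung from a bridge with two black screws). Its face is clamped anywhere from x = +15 to +40 mm in the stand's frame, differently each time; that place is not measured and must be felt or seen.
- rail_top (a point): The same point of the top pair. Rails, guides and back plate are rigid: the plate must never take more than 22 N from the sheet, the stand as a whole 32 N; sliding, the rails drag by one to a few newtons, more if the sheet is pressed down on them. When the sheet is home its grip block stands 10 to 35 mm outside the mouth.
- canister: Closed aluminium canister, 79 mm across, 122 mm high, origin at the centre of its underside. Either under the rails or on the open table.
- mug: Purple plastic mug, 74 mm across plus a handle at its +y side, 77 mm high, origin at the centre of its underside. Either under the rails or on the open table.
- saucer: White ceramic saucer, 120 mm across, 18 mm high, origin at the centre of its underside. Either under the rails or on the open table. Exactly one of canister, mug and saucer stands under the rails, within 60 mm of the stand's origin; the others are more than 150 mm from it.
- yellow_mug: Yellow plastic mug, 80 mm across plus a handle, 90 mm high, on the open table; not needed.

How it is judged:
By the outcome, as a careful person would: the job done as asked, in the order asked, and still so for the second after the job is handed in, with the robot touching nothing.
It also fails if it takes over 69 s, if anything falls off the work surface, if the arm or the gripper's body presses on something with over 40 N, if the wrist force passes 120 N, or if a joint passes its speed limit or range.

### The arm

A 6-joint arm with a two-finger parallel gripper is mounted at the origin on the work surface. World frame = base frame: x ahead of the robot, y to its left, z up, the work surface at z = 0. Lengths are in m, angles in rad, forces in N, time in s.
With the tool pointing down it reaches from about 0.35 to 0.85 m from the base axis. Payload 8.1 kg.
Tool frame: the origin (TCP) lies between the finger pads; the fingertips stand 14 mm ahead of it and the grasp point (between the pads) lies 5 mm behind it; z points along the fingers, y is the line along which they close (so a half turn about z gives the same grasp; the last joint's range is limited). The gripper opens to 85 mm and grips with 20 to 120 N. Pads are 22 mm wide; open, the fingers measure 114 mm over their backs; the gripper's body (76 mm by 85 mm) begins 54 mm behind the grasp point. The pads swing forward as they close: fully open they stand 13 mm farther back than shut.
Start: joints at [-1.356, 0.13, 1.488, -0, 1.523, -0.085], TCP at [0.177, -0.573, 0.245] pointing down, gripper open.
Joint ranges: [-2.96, 2.96], [-0.89, 2.26], [0.02, 2.5], [-1.34, 4.48], [0, 2.73], [-2.66, 2.66]. Speed limits (rad/s): [2.39, 2.39, 2.79, 3.14, 3.14, 3.14].

### API

Orientations are given as [roll, pitch, yaw] about the fixed x, y, z axes, in that order (R = Rz(yaw) Ry(pitch) Rx(roll)).
In Python, from rig import manip, get_image, nets gives the robot as it stands. The module is installed in compiled form; this text tells all that it offers.
- The arm moves only by the shell command python3 -m jog 'ROWS' [OPENING]. ROWS is a JSON object whose one key "rows" holds a list of rows, each a list of 2 entries, a list of its own where there are three numbers: the shift along the tool's x, y, z in units of 40 mm (1.0 is 40 mm), then the turn about the tool's z in units of 8 degrees (1.0 is 8 degrees). A call has 1 to 10 rows; each row is the pose to reach, as a shift and turn from the pose commanded when the call began, along the tool's axes at that moment; what a row does not reach only later rows make up. A row lasts 1/10 s, in which the tool goes at most 50 mm and 8.59 degrees, less where a joint would pass 70% of its speed; a pose out of reach is approached as far as the arm can. A call with a gripper value outside its range is refused whole. OPENING is the finger opening in mm, from 0 to 85.4, set as the call begins (- or left out, the last holds). The fingers move at their own pace and stop on an object; the grip force is fixed at half the most. Time passes only in rows, so rows that repeat a pose let the fingers close. It gives the time, the measured TCP pose, the force, the opening and the grip force at its end, in the units of the state.
- manip.observe(): the state, without advancing time (a new reading comes with each control period).
- get_image(name): name is "side" or "top" or "wrist"; returns a dict with "image" (480x640x3 uint8, red, green, blue), "camera_matrix" (3x3 intrinsics, pixels), "R" (3x3) and "t" (3): a world point X has camera coordinates R X + t. Camera axes: x right, y down, z forward; pixel columns grow to the right and rows downward; lengths in m; the calibration is good to about 2 mm. The wrist camera is an equidistant fisheye: a pixel r from the principal point sees the ray r / f radians off the axis. A picture is of the moment at which its call begins. There is no depth.
- manip.sign_off(): hands the job in; it is judged then, once.
Trained networks look in a picture, given as the dict that the camera call returned (one of the last four; its "shot" number tells which), for a name from the list of things; names that differ only in an ending like _2 or _b are one class to them, and where a whole thing is asked for, a point or a joint stands for the part that bears it (a point fixed in the world has none). Each returns a list of dicts, best first, with "p" (0 to 1); they miss things now and then, are a little off and sometimes report something else, mostly with a low value. They report only what shows in the picture. A call takes as long as a camera call.
- nets.silhouettes(target, picture): "mask" (480x640 bool, what is visible of it) and "pixel" ([column, row] in pixels, amid what is visible of it).
The state is a dict: "time_s": time; "qpos": joint angles; "joint_vel": joint speeds; "tau": joint torques, N m; "tool_pos": TCP position; "eef_rot": TCP orientation; "force": force on the tool from outside, world axes, zero at the start; "ft_torque": the same for the moment, N m; "gripper_width": finger opening in m; "grip_force": force on a finger pad.
Only numpy, scipy, OpenCV 4.12 (cv2) and the standard library are available. Lean on these libraries where they do the work, as an engineer would, in place of code of your own. Each camera call takes 0.05 s, during which the arm holds its last target. There are 200 camera calls.

## Working session

There is one attempt and no reset: what is moved stays moved. The work goes in short steps, Python scripts to look and compute and a shell command to move; the robot and the scene stay as the last step left them, time stands still between calls to the robot, and variables do not carry over. Pictures are saved under pics/ and viewed, at most 10 in all, crops included, and the job is handed in when it is done.

```bash
mkdir -p pics
python3 - <<'E'
from rig import manip,get_image,nets
import cv2,numpy as np
s=manip.observe();print(s['time_s'],s['tool_pos'],s['eef_rot'])
for n in("side","top"):
    p=get_image(n);cv2.imwrite(f"pics/{n}0.png",p["image"][:,:,::-1])
    print(n,p["camera_matrix"].tolist(),p["R"].round(4).tolist(),p["t"].round(4).tolist())
    for o in("sheet","stand","canister","mug","saucer","yellow_mug"):
        r=nets.silhouettes(o,p)
        print(o,[(round(d["p"],2),np.round(d["pixel"]).tolist(),int(d["mask"].sum()),cv2.boundingRect(d["mask"].astype(np.uint8))) for d in r[:2]])
        if r: np.save(f"pics/{n}_{o}.npy",r[0]["mask"])
E
```

```text
0.0 [ 0.17711078 -0.57270016  0.24422362] [-3.13970347e+00 -2.00831214e-04  2.99787803e-01]
side [[466.82055229222664, 0.0, 313.77761105402266], [0.0, 466.82055229222664, 241.1921962993528], [0.0, 0.0, 1.0]] [[-0.9115, -0.4111, -0.0094], [-0.2916, 0.6622, -0.6902], [0.29, -0.6264, -0.7235]] [0.5124, 0.2515, 0.7487]
sheet [(0.75, [392.0, 224.0], 4601, (345, 188, 89, 67))]
stand [(0.57, [287.0, 375.0], 20056, (194, 271, 209, 209))]
canister [(0.76, [294.0, 173.0], 1894, (274, 142, 36, 62))]
mug [(0.59, [322.0, 351.0], 241, (301, 345, 41, 50))]
saucer [(0.75, [254.0, 242.0], 1854, (229, 222, 57, 42))]
yellow_mug [(0.57, [188.0, 318.0], 3117, (145, 284, 73, 68))]
top [[511.5826292065725, 0.0, 313.0392168634043], [0.0, 511.5826292065725, 246.33994126884127], [0.0, 0.0, 1.0]] [[0.0002, -0.9999, -0.0119], [-0.9879, 0.0017, -0.1552], [0.1552, 0.0118, -0.9878]] [-0.0125, 0.588, 0.8846]
sheet [(0.93, [424.0, 308.0], 8263, (373, 251, 108, 115))]
stand [(0.81, [150.0, 308.0], 13059, (89, 233, 146, 152)), (0.51, [426.0, 310.0], 8350, (374, 251, 106, 115))]
canister [(0.74, [434.0, 172.0], 2277, (409, 144, 55, 58))]
mug []
saucer [(0.6, [332.0, 185.0], 2907, (301, 155, 62, 60))]
yellow_mug [(0.62, [205.0, 182.0], 2177, (182, 147, 53, 61))]
```

View pics/side0.png

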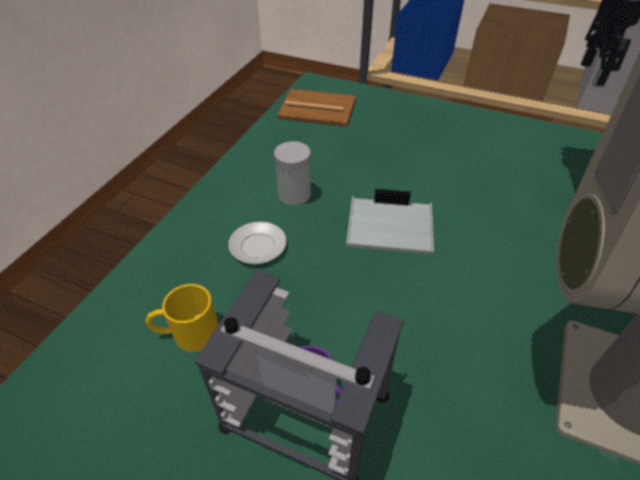

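View pics/top0.png

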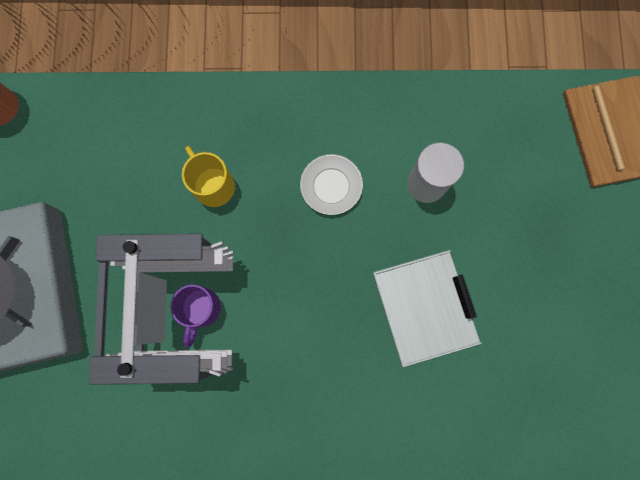

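The mug (around 195,305 in the top view) stands under the rails. At 77 mm high it rules out the 50 mm rails, so the middle pair (100 mm) is the target. The stand's mouth faces right in the image (−y), and the sheet's grip is at (464,297), also on the −y side.

```bash
cat > h.py <<'E'
import numpy as np,cv2
def world(p,px,z):
    px=np.asarray(px,float).reshape(-1,2);K=p["camera_matrix"];R=np.array(p["R"]);t=np.array(p["t"])
    d=np.c_[(px-K[:2,2])/K[0,0]]
    r=np.linalg.norm(d,axis=1,keepdims=True)
    if p.get("fish"): d=np.c_[np.sin(r)*d/np.maximum(r,1e-9),np.cos(r)]
    else: d=np.c_[d,np.ones(len(d))]
    d=d@R;c=-R.T@t
    return c+d*((z-c[2])/d[:,2:])
def rectify(p,x,y,z,s=0.0005):
    "view of plane z: columns = -y (left=+y), rows = -x; returns image, pixel(c,r)-> x=x[1]-r*s, y=y[1]-c*s"
    W=int((y[1]-y[0])/s);H=int((x[1]-x[0])/s);c,r=np.meshgrid(np.arange(W),np.arange(H))
    P=np.stack([x[1]-r*s,y[1]-c*s,np.full(c.shape,z)],-1)@np.array(p["R"]).T+p["t"]
    K=p["camera_matrix"];q=P[...,:2]/P[...,2:]
    if p.get("fish"):
        n=np.linalg.norm(P[...,:2],axis=-1,keepdims=True);q=P[...,:2]/np.maximum(n,1e-9)*np.arctan2(n,P[...,2:])
    m=(q*K[0,0]+K[:2,2]).astype(np.float32)
    return cv2.remap(p["image"],m[...,0],m[...,1],cv2.INTER_LINEAR)
E
python3 - <<'E'
from rig import manip,get_image,nets
from h import *
p=get_image("top")
def rect(m,z):
    c=max(cv2.findContours(m.astype(np.uint8),0,1)[0],key=cv2.contourArea)[:,0]
    w=world(p,c,z)[:,:2]
    r=cv2.minAreaRect((w*1000).astype(np.float32));print(np.round(r[0],1),np.round(r[1],1),r[2])
m=np.load("pics/top_sheet.npy");rect(cv2.morphologyEx(m.astype(np.uint8),2,np.ones((5,5))),.006)
g=p["image"].max(2)<50;k=np.zeros_like(g);k[265:330,445:485]=1;rect(g&k,.04)
print(world(p,[(201,234),(201,258),(200,357),(199,382),(97,237),(90,383),(130,247),(124,369)],.214).round(4)[:,:2].tolist())
pw=get_image("wrist");cv2.imwrite("pics/w0.png",pw["image"][:,:,::-1]);print(pw["camera_matrix"],-pw["R"].T@pw["t"],pw["R"])
cv2.imwrite("pics/st.png",cv2.resize(p["image"][220:400,80:250,::-1],None,fx=3.3,fy=3.3,interpolation=2))
E
```

```text
[ 480.5 -227. ] [183.8 161.7] 16.069175720214844
[ 497.4 -284.3] [78.3 18.4] 16.136667251586914
[[0.5805, 0.1526], [0.5443, 0.1514], [0.4004, 0.1479], [0.3654, 0.1481], [0.5762, 0.3087], [0.3638, 0.3047], [0.561, 0.2582], [0.3834, 0.2569]]
[[371.64829954   0.         318.1767618 ]
 [  0.         371.64829954 238.72055336]
 [  0.           0.           1.        ]] [ 0.25446852 -0.54786122  0.3738192 ] [[ 0.29500326 -0.95549544 -0.00123854]
 [-0.90666534 -0.28033588  0.31522969]
 [-0.30154774 -0.09187084 -0.9490146 ]]
```

View pics/st.png

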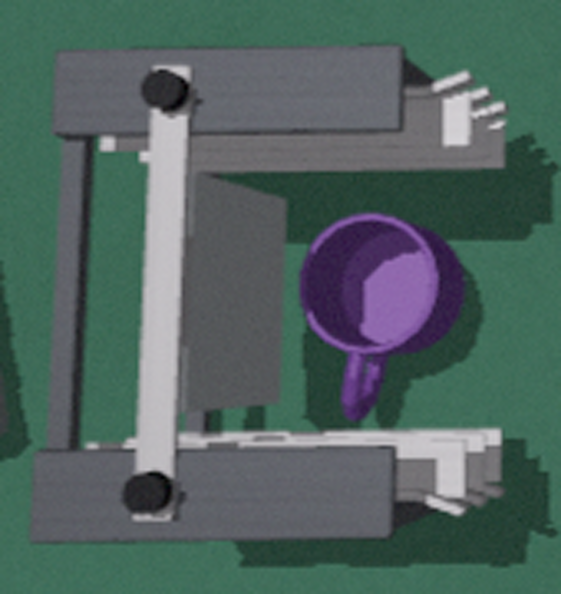

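View pics/w0.png

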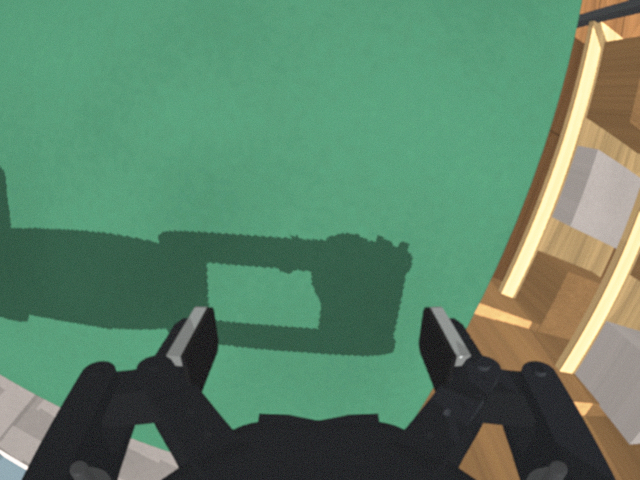

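The wrist camera sits on the tool's +x side. The current tool yaw (17°) already nearly matches the sheet's (about 16°), so I'm moving above the grip.

```bash
python3 -m jog '{"rows":[[[1,-0.45,0],0.14],[[2,-0.9,0],0.14],[[3.1,-1.4,0],0.14],[[4.2,-1.9,0],0.14],[[5.3,-2.4,0],0.14],[[6.4,-2.9,0],0.14],[[7.5,-3.4,0],0.14],[[8.6,-3.9,0],0.14],[[9.3,-4.2,0],0.14],[[9.8,-4.4,0],0.14]]}' 85
python3 - <<'E'
from rig import manip,get_image,nets
from h import *
import math
s=manip.observe();print(s['time_s'],s['tool_pos'],s['eef_rot'])
p=get_image("wrist");p["fish"]=1
r=nets.silhouettes("sheet",p);print([(d["p"],d["pixel"],d["mask"].sum()) for d in r])
I=rectify(p,(.36,.60),(-.34,-.10),.004);cv2.imwrite("pics/w1.png",np.hstack([cv2.resize(p["image"],(400,300)),cv2.resize(I,(300,300))])[:,:,::-1])
np.savez("pics/w1.npz",**{k:p[k] for k in("image","camera_matrix","R","t")},m=r[0]["mask"])
E
```

```text
time_s: 1.8
tool_pos: [0.5015, -0.2872, 0.2454]
eef_rot: [-3.142, -0.0, 0.282]
force: [1.0, -0.9, -0.6]
gripper_width: 0.085
grip_force: 0.0
1.8 [ 0.50145169 -0.28721309  0.24538333] [-3.14154141e+00 -4.96279815e-04  2.82497860e-01]
[(0.89, [253.5, 200.3], np.int64(24099))]
```

View pics/w1.png

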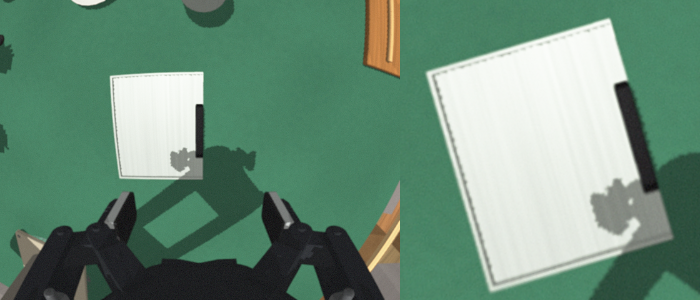

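The wrist view shows the whole sheet: nose to the left, with the grip block at about (640,137) in the rectified crop. Next I'm fitting its edges.

Run:
```python
from h import *
d=np.load("pics/w1.npz");p={k:d[k] for k in d};p["fish"]=1
m=d["m"].astype(np.uint8)
def rect(m,z):
    c=max(cv2.findContours(m.astype(np.uint8),0,1)[0],key=cv2.contourArea)[:,0]
    r=cv2.minAreaRect((world(p,c,z)[:,:2]*1000).astype(np.float32));print(z,np.round(r[0],1),np.round(r[1],1),round(r[2],2))
for z in(.003,.01):rect(m,z)
im=p["image"].astype(int)
g=((im.max(2)<60)&(cv2.dilate(m,np.ones((9,9)))>0)).astype(np.uint8)
n,l,st,_=cv2.connectedComponentsWithStats(g);i=1+st[1:,4].argmax();print(st[i])
for z in(.02,.04):rect(l==i,z)
print(-p["R"].T@p["t"])
```

```text
0.003 [ 476.1 -219.8] [183.8 154.1] 16.23
0.01 [ 478.  -220.6] [180.3 151.2] 16.23
[313 167  13  85 943]
0.02 [ 494.7 -288.1] [85.3 11.2] 15.33
0.04 [ 499.5 -286.7] [80.5 10.6] 15.33
[ 0.5790454  -0.26320522  0.37392949]
```

```bash
python3 -m jog '{"rows":[[[-0.08,-0.03,0.7],0],[[-0.08,-0.03,1.5],0],[[-0.08,-0.03,2.4],0],[[-0.08,-0.03,3.3],0],[[-0.08,-0.03,4.1],0],[[-0.08,-0.03,4.7],0],[[-0.08,-0.03,5.1],0],[[-0.08,-0.03,5.35],0],[[-0.08,-0.03,5.5],0],[[-0.08,-0.03,5.55],0]]}' 60
python3 -m jog '{"rows":[[[0,0,0],0],[[0,0,0],0],[[0,0,0],0],[[0,0,0],0],[[0,0,0],0],[[0,0,0],0],[[0,0,0],0],[[0,0,0],0]]}' 0
```

```text
time_s: 2.9
tool_pos: [0.4966, -0.2894, 0.0236]
eef_rot: [3.141, -0.0, 0.28]
force: [0.0, 0.4, 0.8]
gripper_width: 0.0601
grip_force: 0.0
time_s: 3.7
tool_pos: [0.497, -0.2894, 0.0243]
eef_rot: [3.14, -0.001, 0.28]
force: [-0.6, 0.0, 5.7]
gripper_width: 0.0112
grip_force: 59.6
```

Gripped at 11.2 mm opening with 60 N. I'm lifting it, turning it to the stand's heading and holding it in front of the mouth.

```bash
python3 -m jog '{"rows":[[[0,0,-0.15],0],[[0,0,-0.4],0],[[0,0,-0.8],0],[[0,0,-1.3],0],[[0,0,-1.8],0],[[0,0,-2.3],0],[[0,0,-2.7],0],[[0,0,-2.9],0],[[0,0,-3.0],0],[[0,0,-3.0],0]]}' 0
python3 -m jog '{"rows":[[[0.05,-0.2,0],0.1],[[0.1,-0.6,0],0.3],[[0.2,-1.2,0],0.5],[[0.3,-1.9,0],0.8],[[0.45,-2.7,0],1.1],[[0.55,-3.5,0],1.4],[[0.7,-4.2,0],1.7],[[0.77,-4.7,0],1.85],[[0.8,-4.9,0],1.9],[[0.8,-5.0,0],1.9]]}'
cat > look.py <<'E'
import sys
from rig import manip,get_image,nets
from h import *
s=manip.observe();print(s['time_s'],s['tool_pos'],s['eef_rot'],s['force'].round(1) if hasattr(s['force'],'round') else s['force'],s['gripper_width'])
n=sys.argv[1];p=get_image("wrist");p["fish"]=1
np.savez(f"pics/{n}.npz",**{k:p[k] for k in("image","camera_matrix","R","t")})
I=rectify(p,(.35,.60),(-.12,.26),float(sys.argv[2]))
cv2.imwrite(f"pics/{n}.png",I[:,:,::-1])
E
python3 look.py w2 .11
```

```text
time_s: 4.7
tool_pos: [0.4964, -0.2891, 0.1435]
eef_rot: [3.141, -0.0, 0.28]
force: [-0.3, -0.2, -1.6]
gripper_width: 0.0112
grip_force: 58.6
time_s: 5.7
tool_pos: [0.4712, -0.087, 0.1425]
eef_rot: [-3.141, 0.001, 0.016]
force: [0.3, -0.2, -1.8]
gripper_width: 0.0109
grip_force: 58.6
5.7 [ 0.47118945 -0.0870421   0.14253808] [-3.14127146e+00  1.20881637e-03  1.61769490e-02] [ 0.3 -0.2 -1.8] 0.010915814702484875
```

View pics/w2.png

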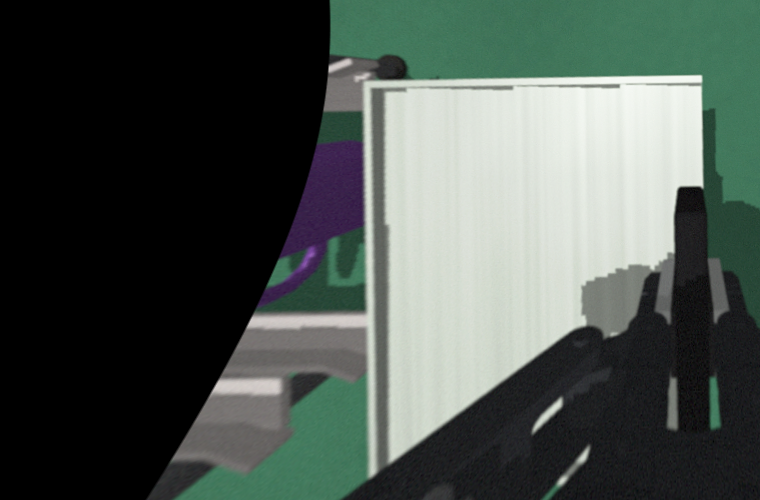

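The wrist view is cut off at y≈0.09, but it shows the sheet's nose and a little of the stand. I'll measure the stand's axis in the top camera from the rail corners, using the held sheet in the same picture to check for camera bias.

Run:
```python
from rig import manip,get_image,nets
from h import *
p=get_image("top");print("cam",-p["R"].T@p["t"])
C=lambda c,r:(80+(c+.5)/3.3-.5,220+(r+.5)/3.3-.5)
print("low",world(p,[C(505,168),C(501,430)],.05).round(4)[:,:2].tolist())
print("top",world(p,[C(470,146),C(466,430)],.15).round(4)[:,:2].tolist())
print("flare mid",world(p,[C(488,95),C(485,495)],.114).round(4)[:,:2].tolist())
print("bars",world(p,[C(404,46),C(395,542),C(404,130),C(397,448),C(55,50),C(30,542)],.214).round(4)[:,:2].tolist())
I=p["image"];s=manip.observe();print(s["tool_pos"])
cv2.imwrite("pics/t2.png",cv2.resize(I[225:395,85:395,::-1],None,fx=2.5,fy=2.5,interpolation=2))
np.savez("pics/t2.npz",**{k:p[k] for k in("image","camera_matrix","R","t")})
r=nets.silhouettes("sheet",p);m=r[0]["mask"].astype(np.uint8);print(r[0]["p"])
c=max(cv2.findContours(m,0,1)[0],key=cv2.contourArea)[:,0]
rr=cv2.minAreaRect((world(p,c,.128)[:,:2]*1000).astype(np.float32));print(rr)
```

```text
cam [ 0.44356821 -0.02387736  0.96487026]
low [[0.5434, 0.1317], [0.4032, 0.1304]]
top [[0.5433, 0.132], [0.4076, 0.1302]]
flare mid [[0.5739, 0.1304], [0.3746, 0.1267]]
bars [[0.5811, 0.151], [0.3628, 0.1475], [0.5427, 0.1497], [0.4027, 0.148], [0.5796, 0.3099], [0.3626, 0.3064]]
[ 0.47147924 -0.08791912  0.14288717]
0.59
((471.0382995605469, 15.18587875366211), (87.5379409790039, 179.14425659179688), 89.91596984863281)
```

View pics/t2.png

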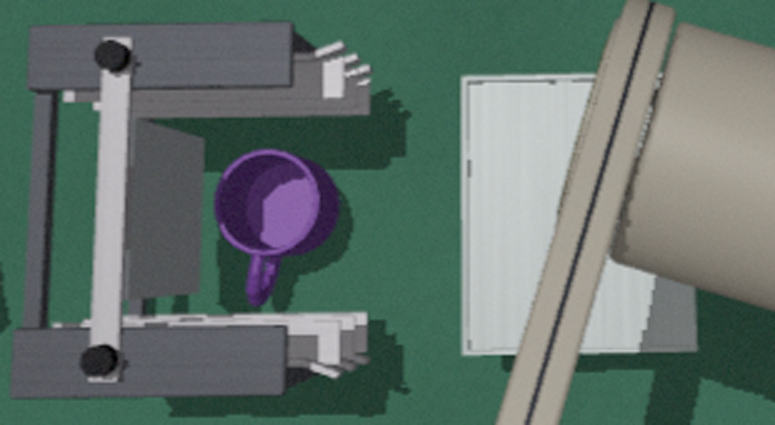

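The measurements agree. The stand centreline crosses x≈0.4732 at the mouth (y≈0.131), with heading about 90.8°. The sheet is held at heading 90.9°, about 4 mm to the −x side, at (0.471,0.015). I'm correcting this and stopping just before the mouth.

```bash
python3 -m jog '{"rows":[[[0.02,0,0.07],0],[[0.05,-0.1,0.15],0],[[0.08,-0.3,0.22],0],[[0.1,-0.55,0.28],0],[[0.1,-0.8,0.32],0],[[0.1,-1.05,0.34],0],[[0.1,-1.25,0.35],0],[[0.1,-1.38,0.35],0],[[0.1,-1.4,0.35],0],[[0.1,-1.4,0.35],0]]}'
python3 - <<'E'
from rig import manip,get_image,nets
from h import *
s=manip.observe();print(s["tool_pos"],s["eef_rot"])
p=get_image("top")
cv2.imwrite("pics/t3.png",cv2.resize(p["image"][225:395,85:345,::-1],None,fx=3,fy=3,interpolation=2))
# nose-line: bright edges along the columns just behind the nose
g=p["image"].min(2).astype(int)
for c in(236,242,248,254):
    col=g[225:395,c];w=np.where(col>130)[0]
    if len(w):
        a=world(p,[(c,225+w[0]-.5),(c,225+w[-1]+.5)],.113);print(c,a[:,:2].round(4).tolist(),a[:,0].mean())
E
```

```text
time_s: 6.85
tool_pos: [0.4751, -0.0319, 0.1295]
eef_rot: [3.141, -0.0, 0.015]
force: [-0.2, -0.4, -1.6]
gripper_width: 0.0113
grip_force: 58.6
[ 0.47506236 -0.03185799  0.12947503] [ 3.14135120e+00 -3.35055995e-04  1.54359058e-02]
236 [[0.3955, 0.1121], [0.3354, 0.1107]] 0.3654235821599548
242 [[0.5654, 0.106], [0.3354, 0.1009]] 0.45039262970889116
248 [[0.5654, 0.0958], [0.3354, 0.0912]] 0.45039320180463344
254 [[0.5654, 0.0857], [0.3732, 0.0822]] 0.4692846299233146
```

View pics/t3.png

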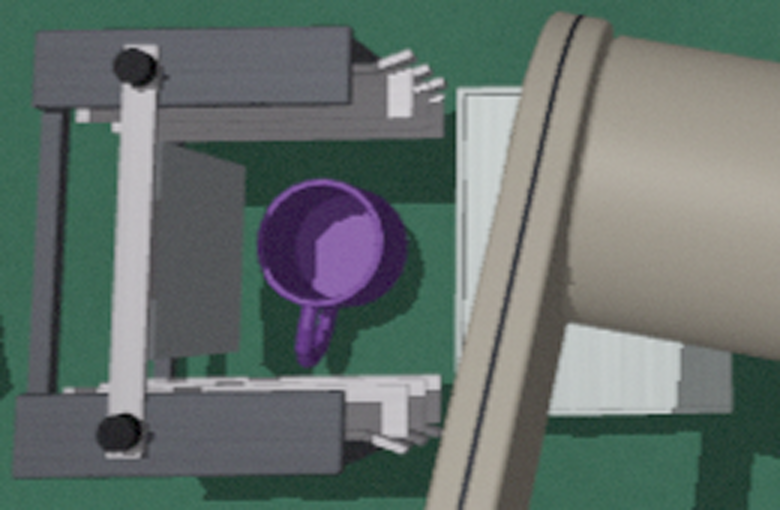

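The sheet is lined up with the mouth: its upper edge at row 88 and lower edge at row 413 both lie inside the middle flares. I'm entering slowly a few mm above the rails.

```bash
python3 -m jog '{"rows":[[[-0.02,-0.1,0.03],0],[[-0.02,-0.2,0.05],0],[[-0.02,-0.3,0.05],0],[[-0.02,-0.4,0.05],0],[[-0.02,-0.5,0.05],0],[[-0.02,-0.6,0.05],0],[[-0.02,-0.7,0.05],0],[[-0.02,-0.8,0.05],0],[[-0.02,-0.9,0.05],0],[[-0.02,-1.0,0.05],0]]}'
python3 -m jog '{"rows":[[[0,-0.1,0],0],[[0,-0.2,0],0],[[0,-0.3,0],0],[[0,-0.4,0],0],[[0,-0.5,0],0],[[0,-0.5,0],0]]}'
```

```text
time_s: 7.9
tool_pos: [0.4735, 0.0084, 0.1273]
eef_rot: [-3.142, -0.0, 0.015]
force: [0.5, 0.2, -1.4]
gripper_width: 0.011
grip_force: 58.6
time_s: 8.5
tool_pos: [0.4732, 0.0285, 0.1273]
eef_rot: [-3.141, -0.0, 0.015]
force: [0.5, 1.3, -3.0]
gripper_width: 0.0112
grip_force: 58.6
```

```bash
python3 -m jog '{"rows":[[[0,-0.1,0],0],[[0,-0.2,0],0],[[0,-0.3,0],0],[[0,-0.4,0],0],[[0,-0.5,0],0],[[0,-0.6,0],0],[[0,-0.7,0],0],[[0,-0.7,0],0]]}'
python3 -m jog '{"rows":[[[0,-0.1,0],0],[[0,-0.2,0],0],[[0,-0.3,0],0],[[0,-0.4,0],0],[[0,-0.5,0],0],[[0,-0.6,0],0],[[0,-0.6,0],0]]}'
python3 -m jog '{"rows":[[[0,0,0.02],0],[[0,0,0.04],0],[[0,0,0.04],0]]}'
```

```text
time_s: 9.3
tool_pos: [0.4728, 0.0565, 0.1273]
eef_rot: [-3.141, -0.0, 0.015]
force: [-0.3, -0.4, -1.6]
gripper_width: 0.0111
grip_force: 58.6
time_s: 10.0
tool_pos: [0.4724, 0.0805, 0.1273]
eef_rot: [-3.141, 0.0, 0.016]
force: [-0.4, -1.0, -2.1]
gripper_width: 0.0112
grip_force: 58.6
time_s: 10.3
tool_pos: [0.4723, 0.0799, 0.1255]
eef_rot: [3.142, 0.0, 0.015]
force: [-0.1, 0.4, -2.0]
gripper_width: 0.0112
grip_force: 58.6
```

```bash
python3 -m jog '{"rows":[[[0,0,0.02],0],[[0,0,0.025],0],[[0,0,0.025],0]]}'
python3 -m jog '{"rows":[[[0,0,0.01],0],[[0,0,0.02],0],[[0,0,0.02],0]]}'
```

```text
time_s: 10.6
tool_pos: [0.4724, 0.0799, 0.1246]
eef_rot: [3.142, 0.0, 0.015]
force: [0.4, 0.4, -2.6]
gripper_width: 0.0111
grip_force: 58.6
time_s: 10.9
tool_pos: [0.4726, 0.08, 0.1242]
eef_rot: [3.142, -0.0, 0.015]
force: [-1.4, -0.9, 1.4]
gripper_width: 0.0108
grip_force: 59.2
```

Rail contact is felt at TCP z≈0.1243. I'm easing off a touch and sliding on.

```bash
python3 -m jog '{"rows":[[[0,-0.05,-0.01],0],[[0,-0.12,-0.01],0],[[0,-0.2,-0.01],0],[[0,-0.28,-0.01],0],[[0,-0.34,-0.01],0],[[0,-0.38,-0.01],0],[[0,-0.4,-0.01],0],[[0,-0.4,-0.01],0]]}'
python3 -m jog '{"rows":[[[0,-0.02,0],0],[[0,-0.04,0],0],[[0,-0.06,0],0],[[0,-0.08,0],0],[[0,-0.1,0],0]]}'
```

```text
time_s: 11.7
tool_pos: [0.4722, 0.0963, 0.1243]
eef_rot: [-3.141, -0.0, 0.015]
force: [-0.2, 1.5, -0.6]
gripper_width: 0.0111
grip_force: 58.8
time_s: 12.2
tool_pos: [0.4722, 0.1001, 0.1243]
eef_rot: [3.142, -0.0, 0.015]
force: [0.2, -0.8, -0.4]
gripper_width: 0.0112
grip_force: 58.8
```

The top view puts the plate face near y≈0.25, so contact should come at TCP y≈0.105. I'm going in small steps from here.

```bash
python3 -m jog '{"rows":[[[0,-0.015,0],0],[[0,-0.03,0],0],[[0,-0.03,0],0]]}'
```

```text
time_s: 12.5
tool_pos: [0.4721, 0.1013, 0.1243]
eef_rot: [-3.142, 0.0, 0.015]
force: [-0.5, 0.1, -0.8]
gripper_width: 0.0112
grip_force: 58.8
```

```bash
python3 -m jog '{"rows":[[[0,-0.015,0],0],[[0,-0.03,0],0],[[0,-0.03,0],0]]}'
```

```text
time_s: 12.8
tool_pos: [0.4721, 0.1025, 0.1243]
eef_rot: [-3.142, -0.0, 0.015]
force: [-0.6, -0.0, -0.5]
gripper_width: 0.011
grip_force: 58.8
```

```bash
python3 -m jog '{"rows":[[[0,-0.015,0],0],[[0,-0.03,0],0],[[0,-0.03,0],0]]}'
```

```text
time_s: 13.1
tool_pos: [0.4721, 0.1037, 0.1243]
eef_rot: [-3.141, -0.0, 0.015]
force: [0.2, 0.1, -1.0]
gripper_width: 0.0112
grip_force: 58.8
```

```bash
python3 -m jog '{"rows":[[[0,-0.015,0],0],[[0,-0.03,0],0],[[0,-0.03,0],0]]}'
```

```text
time_s: 13.4
tool_pos: [0.4721, 0.1049, 0.1243]
eef_rot: [-3.141, -0.0, 0.015]
force: [-0.0, -0.7, -1.5]
gripper_width: 0.0112
grip_force: 58.9
```

```bash
python3 -m jog '{"rows":[[[0,-0.015,0],0],[[0,-0.03,0],0],[[0,-0.03,0],0]]}'
```

```text
time_s: 13.7
tool_pos: [0.4721, 0.1061, 0.1243]
eef_rot: [-3.141, -0.0, 0.015]
force: [0.1, 0.0, -0.9]
gripper_width: 0.011
grip_force: 58.9
```

```bash
python3 -m jog '{"rows":[[[0,-0.015,0],0],[[0,-0.03,0],0],[[0,-0.03,0],0]]}'
```

```text
time_s: 14.0
tool_pos: [0.4721, 0.1073, 0.1243]
eef_rot: [-3.141, -0.0, 0.015]
force: [0.4, -0.2, -1.2]
gripper_width: 0.0111
grip_force: 58.8
```

```bash
python3 -m jog '{"rows":[[[0,-0.015,0],0],[[0,-0.03,0],0],[[0,-0.03,0],0]]}'
```

```text
time_s: 14.3
tool_pos: [0.472, 0.108, 0.1243]
eef_rot: [3.141, 0.0, 0.015]
force: [-1.1, -4.5, -0.1]
gripper_width: 0.0111
grip_force: 59.0
```

Contact: −4.5 N and the tool starts to lag. I'm pressing slightly more and holding for about a second.

```bash
python3 -m jog '{"rows":[[[0,-0.01,0],0],[[0,-0.01,0],0],[[0,-0.01,0],0]]}'
```

```text
time_s: 14.6
tool_pos: [0.472, 0.108, 0.1243]
eef_rot: [3.14, 0.0, 0.015]
force: [-1.0, -7.3, 0.4]
gripper_width: 0.0109
grip_force: 59.2
```

```bash
python3 -m jog '{"rows":[[[0,0,0],0],[[0,0,0],0],[[0,0,0],0],[[0,0,0],0],[[0,0,0],0],[[0,0,0],0],[[0,0,0],0],[[0,0,0],0],[[0,0,0],0],[[0,0,0],0]]}'
```

```text
time_s: 15.6
tool_pos: [0.4719, 0.108, 0.1243]
eef_rot: [3.14, 0.0, 0.015]
force: [-0.9, -7.1, 0.8]
gripper_width: 0.0108
grip_force: 59.2
```

```bash
python3 -m jog '{"rows":[[[0,0,0],0],[[0,0,0],0],[[0,0,0],0],[[0,0,0],0],[[0,0,0],0],[[0,0,0],0]]}' 36
python3 -c "
from rig import get_image;import cv2
cv2.imwrite('pics/side4.png',cv2.resize(get_image('side')['image'][240:480,170:450,::-1],None,fx=2.4,fy=2.4,interpolation=2))"
```

```text
time_s: 16.2
tool_pos: [0.472, 0.1089, 0.1243]
eef_rot: [-3.141, -0.0, 0.015]
force: [0.5, -0.7, -0.9]
gripper_width: 0.036
grip_force: 0.0
```

View pics/side4.png

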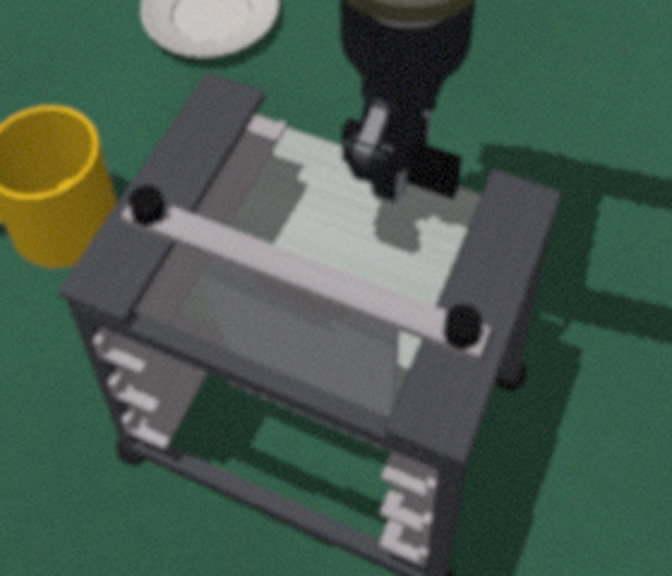

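The side view shows the sheet inside the stand, running up to the plate, and the fingers clear of the grip at about (440,170). I'm retreating straight up.

```bash
python3 -m jog '{"rows":[[[0,0,-0.1],0],[[0,0,-0.3],0],[[0,0,-0.6],0],[[0,0,-1.0],0],[[0,0,-1.5],0],[[0,0,-2.1],0],[[0,0,-2.7],0],[[0,0,-3.2],0],[[0,0,-3.5],0],[[0,0,-3.5],0]]}'
python3 -m jog '{"rows":[[[0,0.5,0],0],[[0,1,0],0],[[0,2,0],0],[[0,3,0],0],[[0,4,0],0],[[0,4.7,0],0],[[0,5,0],0],[[0,5,0],0],[[0,5,0],0]]}'
python3 - <<'E'
from rig import get_image;import cv2,numpy as np
t=get_image('top')['image'][225:395,85:275,::-1];s=get_image('side')['image'][240:480,170:450,::-1]
cv2.imwrite('pics/end.png',np.hstack([cv2.resize(t,(400,358)),cv2.resize(s,(400,358))]))
E
```

```text
time_s: 17.25
tool_pos: [0.4732, 0.109, 0.2671]
eef_rot: [-3.141, -0.004, 0.015]
force: [-1.3, 0.6, 0.4]
gripper_width: 0.036
grip_force: 0.0
time_s: 18.15
tool_pos: [0.4748, -0.0904, 0.2637]
eef_rot: [-3.141, 0.001, 0.015]
force: [-0.0, 0.7, 0.4]
gripper_width: 0.0362
grip_force: 0.0
```

View pics/end.png

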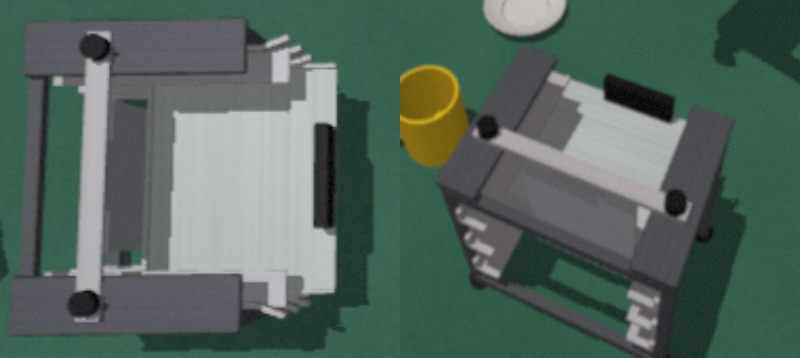

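The sheet lies square on the middle rails: its nose at (147,180) meets the plate, and the grip at (323,175) is outside the mouth.

```bash
python3 -c "
from rig import manip;print(manip.sign_off())"
```

```text
the job is handed in; nothing more can be done
None
```

The baking sheet lies on the middle rails, the lowest pair clear of the mug; I held it against the back plate at about 7 N for just over a second, released it, moved the arm clear and handed the job in at about 18 s.

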